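Dress a spring clamp's seat, then hold the clamp open at its mark

ROBOT

A 6-joint arm with a two-finger parallel gripper is mounted at the origin on the work surface. World frame = base frame: x ahead of the robot, y to its left, z up, the work surface at z = 0. Lengths are in mm, angles in rad, forces in N, time in s.
With the tool pointing down it reaches from about 350 to 775 mm from the base axis. Payload 7.3 kg.
Tool frame: the origin (TCP) lies at the very end of the fingers, on their centre line; the grasp point (between the pads) lies 19 mm behind it; z points along the fingers, y is the line along which they close (so a half turn about z gives the same grasp; the last joint's range is limited). The gripper opens to 92 mm and grips with 3 to 60 N. Pads are 19 mm wide; open, the fingers measure 130 mm over their backs; the gripper's body (75 mm by 190 mm) begins 47 mm behind the grasp point.
Start: joints at [-1.268, 0.342, 1.524, -0, 1.275, -0.146], TCP at [227.813, -473.018, 226.741] pointing down, gripper open.
Joint ranges: [-2.53, 2.53], [-0.77, 2.02], [0.04, 2.7], [-1, 4.14], [0.28, 2.66], [-3.11, 3.11]. Speed limits (rad/s): [2.57, 2.57, 3.14, 3.14, 3.14, 3.14].

INTERFACE

Orientations are given as [roll, pitch, yaw] about the fixed x, y, z axes, in that order (R = Rz(yaw) Ry(pitch) Rx(roll)).
In Python, from plant import * gives the robot as it stands.
- The arm moves only by the tool arm_command, never from a script. Its arguments are lists of equal length, an entry for each row: "gripper": the finger opening in mm, from 0 to 91.8; "dp": the shift along the tool's x, y, z in units of 25 mm (1.0 is 25 mm), a list of three; "twist": the turn about the tool's z in units of 5 degrees (1.0 is 5 degrees). A call has exactly 5 rows; each row shifts and turns the commanded pose from where the row before left it, along the tool's axes as they then stand; what a row does not reach is not made up. A row lasts 1/8 s, in which the tool goes at most 62.5 mm and 10.7 degrees, less where a joint would pass 70% of its speed; a pose out of reach is approached as far as the arm can. A call is refused whole if a number of a shift passes 1 or a number of a turn 1, either way. A call with a gripper value outside its range is refused whole. The fingers move at their own pace and stop on an object; the grip force is fixed at half the most. Time passes only in rows, so rows that do not move let the fingers close, or fill a call up. It gives the time, the measured TCP pose, the force, the opening and the grip force at its end, in the units of the state.
- get_obs(): the state, without advancing time (a new reading comes with each control period).
- capture(name): name is "scene" or "top" or "wrist"; returns the picture (400x640x3 uint8, red, green, blue); there is no depth.
- get_calibration(name): a dict with "mtx" (3x3 intrinsics, pixels), "position" and "attitude" of the camera in the world; the wrist camera has in their place "mount" (4x4, takes a point from camera to tool coordinates, whose origin is the TCP and whose axes are the flange's). Camera axes: x right, y down, z forward; pixel columns grow to the right and rows downward; lengths in mm; the calibration is good to about 2 mm. The wrist camera is an equidistant fisheye: a pixel r from the principal point sees the ray r / f radians off the axis. A picture is of the moment at which its call begins: read the wrist's pose just before it. get_calibration takes no time and is no camera call.
- close_job(): hands the job in; it is judged then, once.
The state is a dict: "time": time; "joint_positions": joint angles; "dq": joint speeds; "tau": joint torques, N m; "tool_pos": TCP position; "tcp_rot": TCP orientation; "contact_force": force on the tool from outside, world axes, zero at the start; "moment": the same for the moment, N m; "grip_width": finger opening in mm; "finger_force": force on a finger pad.
Only numpy, scipy, OpenCV 4.12 (cv2) and the standard library are available. Lean on these libraries where they do the work, as an engineer would, in place of code of your own. Each camera call takes 0.05 s, during which the arm holds its last target. There are 200 camera calls.

TASK

Get the spring clamp ready for a plate: take the rubbing block from its tray, set it flat on the left end of the clamp's sprung seat bar (left as the robot sees it) and rub it along the whole bar to the right end, pressing the bar a few millimetres down on its springs all the way but never hard. Set the block down flat in its tray again and let go of it, then pull the clamp's spring-return slide by its upright handle towards the robot until the pointer stands between the two prongs of the index, and finish while still holding it there: do not let go of the handle. Leave the index as it is set, and leave the tin, the wrench and the shackle alone.

Things in the scene. Friction and masses are not known exactly. Their poses are not given: they have to be found in the camera images.
- jig: The clamp: dark steel base 260 x 180 x 12 mm fixed to the bench, left or right of the robot. Origin: centre of its underside; +x away from the robot, +y to its left, z up. In its frame: slide along y = 0 (all but its handle below 38 mm), sprung seat bar across at x = 65 mm, fixed jaw (steel rail, top at 38 mm) at x = 100 to 115 mm, index rail at y = 62 mm.
- seat: The sprung seat bar: bright steel bar 30 mm (x) x 130 mm (y) x 10 mm, lying across the jig, its axes parallel to the jig's. Origin at the centre of its top face, 32 mm above the bench when free. It sinks straight down without tilting, up to 10 mm: it takes 3 N to start and then 0.8 N more for each mm. Its left end is +y.
- block: The rubbing block: grey stone sole 60 x 34 x 12 mm with a wooden grip 50 mm (x) x 22 mm (y) x 34 mm standing on it, 46 mm high in all, about 0.2 kg. Origin at the centre of the sole's underside, x along its length, z up. Starts flat in the tray. It is rubbed with its length along the seat bar.
- tray: Low plywood tray fixed to the bench, on the side where the clamp is not: 150 mm (x) x 110 mm (y) outside, rim 15 mm high, walls and floor 5 mm thick. Origin at the centre of its underside, on the bench.
- handle (a point): The slide's upright handle: black plastic block 18 mm (x, along the travel) x 30 mm (y) x 52 mm high, standing on the slide, axes parallel to the jig's. This point: centre of its foot, 22 mm above the bench; the top is 74 mm above the bench. Nothing stands within 40 mm of it above 38 mm.
- slide (a joint): How far the slide is pulled out, in m: 0 = home against its stop, grows as the handle is pulled along the jig's -x (towards the robot), stop at 0.085. The spring pulls it home with 4 N at the start and 0.12 N more for each mm; let go, it springs back.
- pointer (a point): Tip of the slide's pointer, a steel finger 2 mm wide reaching from the slide to the left (jig +y), 27 mm above the bench. It moves with the slide.
- mark (a point): Middle of the gap between the index's two prongs (gap 12 mm, prongs 6 mm wide, aluminium), 27 mm above the bench, on the pointer's line of travel. Axes as the jig's. The index is a small saddle clamped on the rail, set 25 to 60 mm towards the robot from the pointer's home position.
- tin: Bystander: can with a paper label, 64 mm across, 75 mm high. Origin at the centre of its foot.
- wrench: Bystander: steel wrench 170 mm long, lying flat on the bench.
- shackle: Bystander: steel shackle about 62 x 56 mm, 12 mm high, lying flat on the bench.
Things that resemble listed ones, but are neither listed nor needed, are in the scene too. Of the things that look like the block, the middle-sized one is meant.

How it is judged (in metres and radians):
On the way, in this order (a step that is already met when the one before it is completed fails the run):
1. the block is pressed on the left end of the seat bar (contact force between block and seat above 4 N and x of block in the frame of seat between -0.015 and 0.015 m and y of block in the frame of seat between 0.028 and 0.06 m and angle between block's own z axis and vertical below 0.15 rad), for 0.1 s.
2. pressed a quarter of the way along (contact force between block and seat above 4 N and x of block in the frame of seat between -0.015 and 0.015 m and y of block in the frame of seat between 0.01 and 0.024 m and angle between block's own z axis and vertical below 0.15 rad), for 0.04 s.
3. pressed at the middle (contact force between block and seat above 4 N and x of block in the frame of seat between -0.015 and 0.015 m and y of block in the frame of seat between -0.007 and 0.007 m and angle between block's own z axis and vertical below 0.15 rad), for 0.04 s.
4. pressed three quarters of the way along (contact force between block and seat above 4 N and x of block in the frame of seat between -0.015 and 0.015 m and y of block in the frame of seat between -0.024 and -0.01 m and angle between block's own z axis and vertical below 0.15 rad), for 0.04 s.
5. pressed at the right end of the seat bar (contact force between block and seat above 4 N and x of block in the frame of seat between -0.015 and 0.015 m and y of block in the frame of seat between -0.06 and -0.028 m and angle between block's own z axis and vertical below 0.15 rad), for 0.1 s.
6. the block lies flat in its tray again, released (x of block in the frame of tray between -0.055 and 0.055 m and y of block in the frame of tray between -0.04 and 0.04 m and z of block in the frame of tray between 0.002 and 0.009 m and angle between block's own z axis and vertical below 0.1 rad and contact force between the fingers and block below 0.1 N and linear speed of block below 0.03 m/s), for 0.2 s.
7. the slide is pulled out and held with the pointer between the prongs (x of pointer in the frame of mark between -0.005 and 0.005 m and contact force between the fingers and slide above 3 N and velocity of joint slide between -0.02 and 0.02 m/s), for 0.5 s.
At the end, for the whole second after the job is handed in: The fingers still hold the handle (over 3 N), the slide is still and the pointer is between the prongs (within 5 mm of mid-gap); the block lies flat in its tray, released. Before that it was rubbed flat along the bar at over 4 N, its centre from 28 mm left to 28 mm right of the bar's middle (all of step 6 and all of step 7); the arm keeps its last pose, push and grip.
It fails at once if the block is pressed hard on the seat bar (over 25 N) (contact force between block and seat above 25 N).
It fails at once if the block is dropped or thrown (linear speed of block above 0.7 m/s and contact force between the fingers and block below 0.1 N).
It fails at once if the index is shifted by more than 3 mm (distance of mark from where it was at the start of the episode above 0.003 m).
It fails at once if the tin, the wrench or the shackle is moved by more than 20 mm (distance of any of tin, wrench, shackle from where it was at the start of the episode above 0.02 m).
It also fails if it takes over 67 s, if anything falls off the work surface, if the arm or the gripper's body presses on something with over 40 N, if the wrist force passes 120 N, or if a joint passes its speed limit or range.

## Working session

There is one attempt and no reset: what is moved stays moved. The work goes in short steps, Python scripts to look and compute and a tool call to move; the robot and the scene stay as the last step left them, time stands still between calls to the robot, and variables do not carry over. Pictures are saved under pics/ and viewed, at most 10 in all, crops included, and the job is handed in when it is done.

Besides the shell and the picture viewer there is one more tool, called after "Request:" by a JSON object that holds its "api" and its "payload". arm_command: Moves the arm, as the interface text tells. Its arguments: {"type":"object","properties":{"gripper":{"type":"array"},"dp":{"type":"array"},"twist":{"type":"array"}},"required":["gripper","dp","twist"]}

```bash
mkdir -p pics; ls; python3 - <<'E'
from plant import *
import cv2
for n in("scene","top"):
    im=capture(n); cv2.imwrite(f"pics/{n}0.png",im[:,:,::-1])
    c=get_calibration(n); print(n,c)
print(get_calibration("wrist")); print(get_obs())
E
```

```text
pics
scene {'mtx': array([[467.56497277,   0.        , 317.06131697],
       [  0.        , 467.56497277, 205.29892293],
       [  0.        ,   0.        ,   1.        ]]), 'position': array([1267.76023709, -595.85314447,  601.09360643]), 'attitude': array([-2.14233585, -0.02227468,  0.8560794 ])}
top {'mtx': array([[519.29073046,   0.        , 310.10017563],
       [  0.        , 519.29073046, 203.91110005],
       [  0.        ,   0.        ,   1.        ]]), 'position': array([ 422.92771353,  -35.10068319, 1139.88046297]), 'attitude': array([-2.96369624, -0.02779941, -1.56759888])}
{'mtx': array([[309.70691629,   0.        , 320.3166775 ],
       [  0.        , 309.70691629, 199.91324355],
       [  0.        ,   0.        ,   1.        ]]), 'mount': array([[ 6.29782029e-04, -9.52851019e-01, -3.03437867e-01,
         8.26764228e+01],
       [ 9.99999425e-01,  3.36556689e-04,  1.01863780e-03,
         7.87874364e-01],
       [-8.68486025e-04, -3.03438334e-01,  9.52850682e-01,
        -1.58043820e+02],
       [ 0.00000000e+00,  0.00000000e+00,  0.00000000e+00,
         1.00000000e+00]])}
{'time': 0.1, 'joint_positions': array([-1.26800237e+00,  3.42646025e-01,  1.52487052e+00, -3.45133866e-05,
        1.27541610e+00, -1.46015907e-01]), 'dq': array([-0.00024003, -0.00173302, -0.00289686,  0.00063996, -0.00032614,
       -0.00073596]), 'tau': array([ 1.24528200e-03, -4.32003558e+01, -2.44696158e+01,  7.18374504e-02,
        5.25989605e-02, -7.37839537e-05]), 'tool_pos': array([ 227.69275373, -472.670748  ,  226.13590238]), 'tcp_rot': array([-3.14026212e+00, -1.62311562e-04,  4.48819830e-01]), 'contact_force': array([ 0.36659191, -0.88830869, -0.66146015]), 'moment': array([0.02075677, 0.0070505 , 0.01319588]), 'finger_force': 0.0, 'grip_width': 91.56059691059669}
```

View pics/scene0.png

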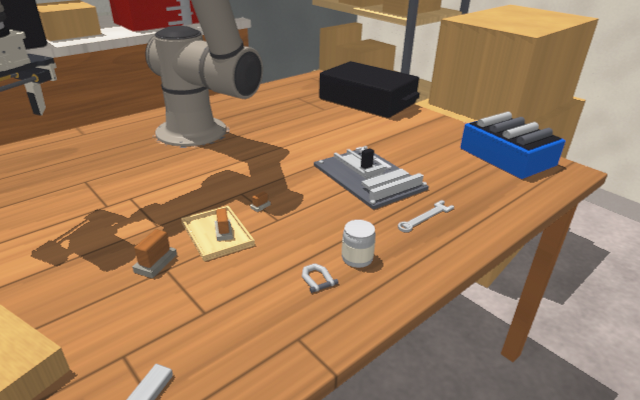

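View pics/top0.png

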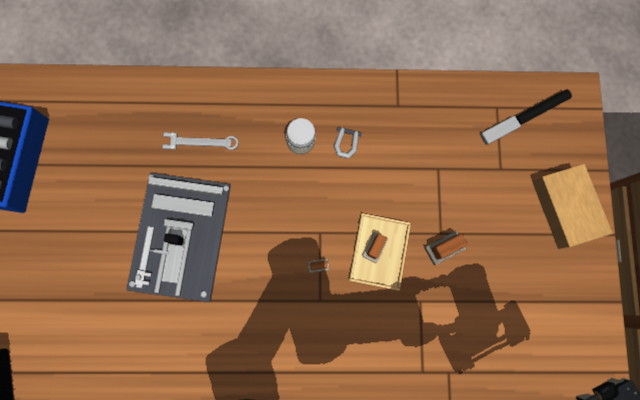

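The scene shows the jig on the left (top view about 180,237), the tray on the right (380,250) holding the middle-sized block (375,246), and decoys at (318,265) and (447,245). The tin is at (300,135), the shackle at (347,142) and the wrench at (200,142).

```bash
cat > h.py <<'E'
from plant import *
import numpy as np, cv2
from scipy.spatial.transform import Rotation as Ro
def ray(n,px):
    c=get_calibration(n); px=np.atleast_2d(np.array(px,float))
    d=np.c_[px,np.ones(len(px))]@np.linalg.inv(c["mtx"]).T
    return c["position"],d@Ro.from_euler("xyz",c["attitude"]).as_matrix().T
def plane(n,px,z):
    p,d=ray(n,px); return p+d*((z-p[2])/d[:,2])[:,None]
def proj(n,P):
    c=get_calibration(n); R=Ro.from_euler("xyz",c["attitude"]).as_matrix()
    q=(np.atleast_2d(P)-c["position"])@R@c["mtx"].T
    return q[:,:2]/q[:,2:]
E
python3 - <<'E'
from h import *
t=cv2.imread("pics/top0.png"); 
a=cv2.resize(t[165:310,115:245],None,fx=4,fy=4,interpolation=cv2.INTER_CUBIC)
b=cv2.resize(t[200:300,340:420],None,fx=3.4,fy=3.4,interpolation=cv2.INTER_CUBIC)
o=np.zeros((580,800,3),np.uint8); o[:,:520]=a; o[:b.shape[0],525:525+b.shape[1]]=b
cv2.imwrite("pics/crop1.png",o)
E
```

```text
(no output)
```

View pics/crop1.png

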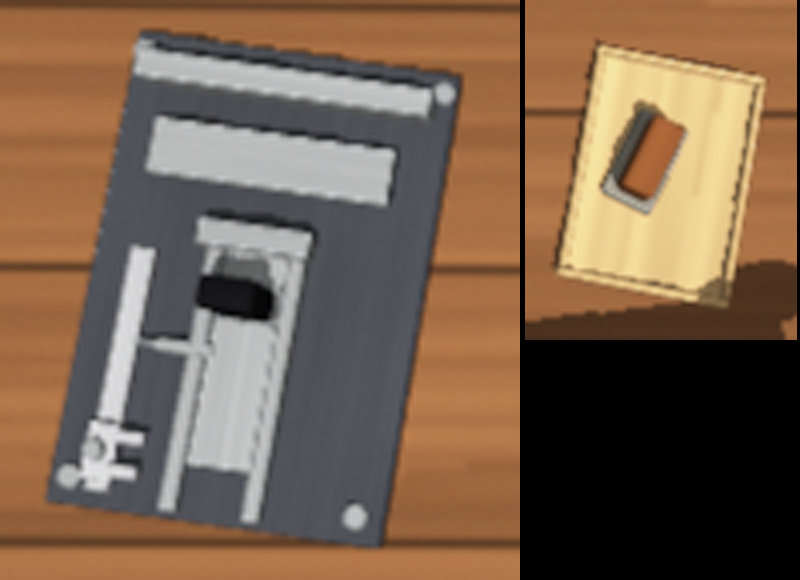

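The crop shows the seat bar corners at about (157,117), (395,150), (388,205) and (147,170), the pointer at y≈345, and the prongs at (130,438) and (125,472). The tray corners and the block grip (655,155) are also clear.

```bash
python3 - <<'E'
from h import *
J=lambda p:np.array(p)/4-.375+[115,165]
T=lambda p:(np.array(p)-[525,0])/3.4-.35+[340,200]
base=plane("top",J([(140,33),(460,75),(382,545),(48,500)]),12)
seat=plane("top",J([(157,117),(395,150),(388,205),(147,170)]),32)
tray=plane("top",T([(597,42),(766,78),(728,305),(557,270)]),15)
for n,q in(("base",base),("seat",seat),("tray",tray)):
    q=q[:,:2]; f=(q[0]+q[1]-q[2]-q[3])/2; l=(q[0]+q[3]-q[1]-q[2])/2
    print(n,q.mean(0).round(1),"L",np.hypot(*f).round(1),np.hypot(*l).round(1),"yaw",np.degrees(np.arctan2(f[1],f[0])).round(1),np.degrees(np.arctan2(-l[0],l[1])).round(1))
y=np.radians(-0); 
# jig-frame of pointer/prongs
q=base[:,:2];c=q.mean(0);f=(q[0]+q[1]-q[2]-q[3]);f/=np.hypot(*f);l=np.array([-f[1],f[0]])
sc=seat[:,:2].mean(0); print("seat in jig",(sc-c)@f,(sc-c)@l)
for n,p,z in(("ptr",(145,343),27),("ptr2",(180,347),27),("prongA",(140,437),27),("prongB",(132,472),27),("handletop",(237,290),74)):
    w=plane("top",J([p]),z)[0,:2]; print(n,w.round(1),((w-c)@f).round(1),((w-c)@l).round(1))
# grip
t=cv2.imread("pics/top0.png"); h=cv2.cvtColor(t,cv2.COLOR_BGR2HSV)
g=cv2.inRange(h,(0,110,50),(13,255,255)); m=np.zeros_like(g); m[222:268,355:395]=g[222:268,355:395]
n,L,s,ce=cv2.connectedComponentsWithStats(m);i=1+s[1:,4].argmax()
pts=np.argwhere(L==i)[:,::-1].astype(np.float32); print(s[i])
w=plane("top",pts,51)[:,:2].astype(np.float32); print(cv2.minAreaRect(w), w.mean(0))
# scene tip
print(proj("scene",[*c,12]),proj("scene",[*tray[:,:2].mean(0),5]))
E
```

```text
base [554.  217.9] L 257.6 178.6 yaw -7.5 -7.2
seat [618.2 209.4] L 29.7 130.1 yaw -6.1 -7.7
tray [ 524.  -218.2] L 148.4 110.9 yaw -10.9 -11.5
seat in jig 64.80702989115991 -0.0009749100872073951
ptr [520.1 272.9] -40.8 50.1
ptr2 [518.1 254.3] -40.4 31.4
prongA [470.5 272.6] -89.9 43.4
prongB [452.3 275.8] -108.4 44.1
handletop [543.4 214.7] -10.1 -4.5
[368 234  19  25 257]
((529.9617919921875, -205.0950164794922), (22.509958267211914, 50.86796951293945), 62.463592529296875) [ 529.8693  -205.41386]
[[368.17173206 173.93311771]] [[216.38772916 233.17557382]]
```

Request:
{"api": "arm_command", "payload": {"gripper": [91.8,91.8,91.8,91.8,91.8], "dp": [[0.78,-0.22,0],[0.78,-0.22,0],[0.78,-0.22,0],[0.78,-0.22,0],[0.78,-0.22,0]], "twist": [0,0,0,0,0]}}

```text
time: 0.72
tool_pos: [305.2, -404.2, 226.8]
tcp_rot: [3.142, -0.0, 0.45]
contact_force: [-0.0, -0.8, -0.1]
grip_width: 92.0
finger_force: 0.0
```

Request:
{"api": "arm_command", "payload": {"gripper": [91.8,91.8,91.8,91.8,91.8], "dp": [[0.78,-0.22,0],[0.78,-0.22,0],[0.78,-0.22,0],[0.78,-0.22,0],[0.78,-0.22,0]], "twist": [0,0,0,0,0]}}

```text
time: 1.35
tool_pos: [380.8, -336.9, 226.8]
tcp_rot: [-3.142, -0.0, 0.45]
contact_force: [0.7, 0.5, 0.3]
grip_width: 92.0
finger_force: 0.0
```

Request:
{"api": "arm_command", "payload": {"gripper": [91.8,91.8,91.8,91.8,91.8], "dp": [[0.78,-0.22,0],[0.78,-0.22,0],[0.78,-0.22,0],[0.78,-0.22,0],[0.78,-0.22,0]], "twist": [0,0,0,0,0]}}

```text
time: 1.98
tool_pos: [456.5, -269.7, 226.8]
tcp_rot: [-3.141, -0.0, 0.45]
contact_force: [0.7, 0.5, -0.4]
grip_width: 91.8
finger_force: 0.0
```

Request:
{"api": "arm_command", "payload": {"gripper": [91.8,91.8,91.8,91.8,91.8], "dp": [[0.78,-0.22,0],[0.78,-0.22,0],[0.78,-0.22,0],[0.78,-0.22,0],[0.78,-0.22,0]], "twist": [0,0,0,0,0]}}

```text
time: 2.6
tool_pos: [532.5, -203.7, 226.7]
tcp_rot: [3.141, -0.0, 0.449]
contact_force: [-0.3, -0.2, 0.5]
grip_width: 91.6
finger_force: 0.0
```

Request:
{"api": "arm_command", "payload": {"gripper": [91.8,91.8,91.8,91.8,91.8], "dp": [[0,0,0.3],[0,0,0.3],[0,0,0.3],[0,0,0.3],[0,0,0.3]], "twist": [1,1,1,1,1]}}

```text
time: 3.22
tool_pos: [532.0, -204.3, 188.9]
tcp_rot: [3.142, 0.0, 0.009]
contact_force: [0.3, -0.7, 0.4]
grip_width: 91.9
finger_force: 0.0
```

Request:
{"api": "arm_command", "payload": {"gripper": [91.8,91.8,91.8,91.8,91.8], "dp": [[0,0,0.3],[0,0,0.3],[0,0,0.3],[0,0,0.3],[0,0,0.3]], "twist": [1,1,1,1,1]}}

```text
time: 3.85
tool_pos: [532.0, -204.3, 151.4]
tcp_rot: [3.142, -0.0, -0.427]
contact_force: [0.0, 0.3, 0.4]
grip_width: 91.7
finger_force: 0.0
```

Request:
{"api": "arm_command", "payload": {"gripper": [91.8,91.8,91.8,91.8,91.8], "dp": [[0,0,0.2],[0,0,0],[0,0,0],[0,0,0],[0,0,0]], "twist": [0.64,0,0,0,0]}}

```text
time: 4.47
tool_pos: [531.6, -204.7, 146.9]
tcp_rot: [3.141, -0.0, -0.479]
contact_force: [-0.7, -0.2, -0.3]
grip_width: 91.8
finger_force: 0.0
```

```bash
cat >> h.py <<'E'
def wplane(px,z,o):
    c=get_calibration("wrist"); K=c["mtx"]; M=c["mount"]
    d=(np.atleast_2d(np.array(px,float))-K[:2,2])/K[0,0]; r=np.linalg.norm(d,axis=1)
    v=np.c_[d*(np.sin(r)/np.maximum(r,1e-9))[:,None],np.cos(r)]
    R=Ro.from_euler("xyz",o["tcp_rot"]).as_matrix()
    p=R@M[:3,3]+o["tool_pos"]; D=v@M[:3,:3].T@R.T
    return p+D*((z-p[2])/D[:,2])[:,None]
E
python3 - <<'E'
from h import *
o=get_obs(); im=capture("wrist")[:,:,::-1].copy(); cv2.imwrite("pics/w1.png",im)
h=cv2.cvtColor(im,cv2.COLOR_BGR2HSV); g=cv2.inRange(h,(0,120,50),(12,255,255))
n,L,s,ce=cv2.connectedComponentsWithStats(g)
for i in np.argsort(-s[1:,4])[:5]+1:
    pts=np.argwhere(L==i)[:,::-1]; print(s[i],cv2.minAreaRect(wplane(pts,51,o)[:,:2].astype(np.float32)))
print(o["tool_pos"],o["tcp_rot"])
E
```

```text
[635 353   5  12  24] ((-175.5519561767578, -699.1849365234375), (95.9249496459961, 14.863100051879883), 17.21833038330078)
[635 345   5   8  16] ((-115.32066345214844, -685.0894775390625), (57.7242546081543, 11.426229476928711), 31.314586639404297)
[240 280  10   2  13] ((494.2149963378906, -101.80951690673828), (9.283951759338379, 1.1824424266815186), 65.40320587158203)
[466 116   6   4  10] ((541.8261108398438, -356.8791809082031), (3.9639594554901123, 3.363738775253296), 36.779170989990234)
[240 266   4   7   9] ((506.18829345703125, -106.83488464355469), (0.8713870048522949, 7.9041314125061035), 33.7100715637207)
[ 531.55498156 -204.71948733  146.91219205] [ 3.14147731e+00 -3.77237282e-04 -4.79407669e-01]
```

View pics/w1.png

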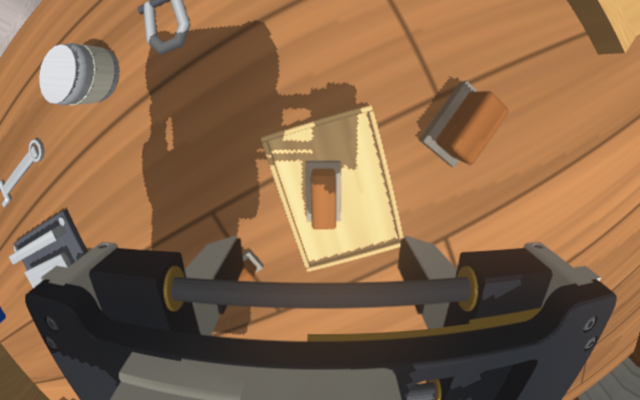

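The block sits aligned between the fingers, with its top face spanning about columns 311-336 and rows 182-228.

```bash
python3 - <<'E'
from h import *
im=cv2.imread("pics/w1.png"); print([tuple(im[y,323]) for y in range(160,234,4)])
print([tuple(im[205,x]) for x in range(300,350,4)])
c=get_calibration; o=get_obs()
R=Ro.from_euler("xyz",o["tcp_rot"]).as_matrix()
for px in [(312,182),(334,182),(336,228),(311,228)]:
    print(px,((wplane([px],51,o)[0]-o["tool_pos"])@R).round(1))
E
```

```text
[(np.uint8(85), np.uint8(114), np.uint8(136)), (np.uint8(95), np.uint8(109), np.uint8(119)), (np.uint8(73), np.uint8(92), np.uint8(113)), (np.uint8(48), np.uint8(76), np.uint8(108)), (np.uint8(53), np.uint8(84), np.uint8(121)), (np.uint8(55), np.uint8(88), np.uint8(128)), (np.uint8(66), np.uint8(109), np.uint8(165)), (np.uint8(72), np.uint8(122), np.uint8(186)), (np.uint8(77), np.uint8(132), np.uint8(201)), (np.uint8(78), np.uint8(131), np.uint8(202)), (np.uint8(77), np.uint8(131), np.uint8(201)), (np.uint8(77), np.uint8(131), np.uint8(201)), (np.uint8(77), np.uint8(131), np.uint8(201)), (np.uint8(78), np.uint8(131), np.uint8(201)), (np.uint8(77), np.uint8(130), np.uint8(199)), (np.uint8(78), np.uint8(131), np.uint8(199)), (np.uint8(77), np.uint8(129), np.uint8(199)), (np.uint8(84), np.uint8(135), np.uint8(197)), (np.uint8(159), np.uint8(225), np.uint8(247))]
[(np.uint8(165), np.uint8(230), np.uint8(250)), (np.uint8(111), np.uint8(161), np.uint8(196)), (np.uint8(95), np.uint8(109), np.uint8(122)), (np.uint8(61), np.uint8(99), np.uint8(147)), (np.uint8(75), np.uint8(126), np.uint8(193)), (np.uint8(77), np.uint8(130), np.uint8(200)), (np.uint8(78), np.uint8(131), np.uint8(201)), (np.uint8(75), np.uint8(128), np.uint8(195)), (np.uint8(75), np.uint8(127), np.uint8(194)), (np.uint8(126), np.uint8(147), np.uint8(172)), (np.uint8(144), np.uint8(177), np.uint8(201)), (np.uint8(153), np.uint8(219), np.uint8(243)), (np.uint8(153), np.uint8(219), np.uint8(243))]
(312, 182) [18.5 -6.5 95.9]
(334, 182) [18.5 12.1 95.9]
(336, 228) [-23.6  14.5  95.9]
(311, 228) [-23.6  -7.7  95.9]
```

Request:
{"api": "arm_command", "payload": {"gripper": [91.8,91.8,91.8,91.8,91.8], "dp": [[0,0.08,0.9],[0,0,0.9],[0,0,0.9],[0,0,0.8],[0,0,0.5]], "twist": [0,0,0,0,0]}}

```text
time: 5.15
tool_pos: [530.3, -206.4, 45.9]
tcp_rot: [3.142, 0.001, -0.48]
contact_force: [0.6, -0.3, -0.2]
grip_width: 91.7
finger_force: 0.0
```

Request:
{"api": "arm_command", "payload": {"gripper": [91.8,91.8,60,35,25], "dp": [[0,0,0.5],[0,0,0.52],[0,0,0],[0,0,0],[0,0,0]], "twist": [0,0,0,0,0]}}

```text
time: 5.78
tool_pos: [530.9, -206.7, 21.8]
tcp_rot: [3.142, -0.001, -0.48]
contact_force: [0.3, 0.0, -0.4]
grip_width: 66.7
finger_force: 0.0
```

Request:
{"api": "arm_command", "payload": {"gripper": [10,10,10,10,10], "dp": [[0,0,0],[0,0,0],[0,0,0],[0,0,0],[0,0,0]], "twist": [0,0,0,0,0]}}

```text
time: 6.4
tool_pos: [530.5, -206.5, 21.2]
tcp_rot: [3.141, -0.0, -0.48]
contact_force: [-0.2, -0.6, -0.3]
grip_width: 21.7
finger_force: 30.0
```

Request:
{"api": "arm_command", "payload": {"gripper": [10,10,10,10,10], "dp": [[0,0,0],[0,0,0],[0,0,0],[0,0,0],[0,0,0]], "twist": [0,0,0,0,0]}}

```text
time: 7.02
tool_pos: [530.5, -206.5, 21.2]
tcp_rot: [3.141, -0.0, -0.48]
contact_force: [-0.2, 0.0, -0.1]
grip_width: 22.1
finger_force: 30.0
```

Request:
{"api": "arm_command", "payload": {"gripper": [10,10,10,10,10], "dp": [[0,0,-0.4],[0,0,-0.9],[0,0,-1],[0,0,-1],[0,0,-1]], "twist": [0,0,0,0,0]}}

```text
time: 7.65
tool_pos: [530.4, -206.3, 130.0]
tcp_rot: [-3.142, -0.0, -0.48]
contact_force: [0.7, 0.1, -2.7]
grip_width: 22.0
finger_force: 30.0
```

Request:
{"api": "arm_command", "payload": {"gripper": [10,10,10,10,10], "dp": [[0,0,-0.5],[-0.1,-0.4,0],[-0.2,-0.8,0],[-0.3,-0.9,0],[-0.3,-1,0]], "twist": [0,0,0,0,0]}}

```text
time: 8.28
tool_pos: [545.9, -125.0, 139.9]
tcp_rot: [3.142, 0.003, -0.479]
contact_force: [0.4, -0.1, -2.7]
grip_width: 21.7
finger_force: 30.0
```

Request:
{"api": "arm_command", "payload": {"gripper": [10,10,10,10,10], "dp": [[-0.3,-1,0],[-0.3,-1,0],[-0.3,-1,0],[-0.3,-1,0],[-0.3,-1,0]], "twist": [0,0,0,0,0]}}

```text
time: 8.9
tool_pos: [570.0, 3.4, 139.9]
tcp_rot: [3.141, 0.003, -0.479]
contact_force: [0.3, -0.4, -2.5]
grip_width: 21.7
finger_force: 30.0
```

Request:
{"api": "arm_command", "payload": {"gripper": [10,10,10,10,10], "dp": [[-0.3,-1,0],[-0.3,-1,0],[-0.3,-1,0],[-0.3,-1,0],[-0.3,-1,0]], "twist": [0,0,0,0,0]}}

```text
time: 9.52
tool_pos: [594.1, 131.5, 139.7]
tcp_rot: [3.14, 0.002, -0.479]
contact_force: [-0.1, 0.2, -1.3]
grip_width: 21.7
finger_force: 30.0
```

Request:
{"api": "arm_command", "payload": {"gripper": [10,10,10,10,10], "dp": [[-0.3,-1,0],[-0.3,-1,0],[-0.3,-1,0],[-0.2,-1,0],[-0.1,-0.7,0]], "twist": [0,0,0,0,0]}}

```text
time: 10.15
tool_pos: [621.4, 249.9, 139.4]
tcp_rot: [3.14, 0.002, -0.478]
contact_force: [-0.0, -0.6, -2.4]
grip_width: 21.6
finger_force: 30.0
```

Request:
{"api": "arm_command", "payload": {"gripper": [10,10,10,10,10], "dp": [[0,0,0],[0,0,0],[0,0,0],[0,0,0],[0,0,0]], "twist": [-0.6,-1,-1,-1,-1]}}

```text
time: 10.78
tool_pos: [621.3, 248.6, 139.4]
tcp_rot: [3.141, 0.003, -0.074]
contact_force: [-0.6, -0.9, -1.0]
grip_width: 21.7
finger_force: 30.0
```

Request:
{"api": "arm_command", "payload": {"gripper": [10,10,10,10,10], "dp": [[0,0,0],[0,0,0],[0,0,0],[0,0,0],[0,0,0]], "twist": [-1,-1,-1,-1,-1]}}

```text
time: 11.4
tool_pos: [621.3, 248.6, 139.5]
tcp_rot: [-3.141, 0.003, 0.362]
contact_force: [-0.3, -0.1, -2.7]
grip_width: 21.8
finger_force: 30.0
```

Request:
{"api": "arm_command", "payload": {"gripper": [10,10,10,10,10], "dp": [[0,0,0],[0,0,0],[0,0,0],[0,0,0],[0,0,0]], "twist": [-1,-1,-1,-1,-1]}}

```text
time: 12.02
tool_pos: [621.3, 248.6, 139.5]
tcp_rot: [-3.14, 0.002, 0.798]
contact_force: [-0.1, -0.3, -2.2]
grip_width: 21.7
finger_force: 30.0
```

Request:
{"api": "arm_command", "payload": {"gripper": [10,10,10,10,10], "dp": [[0,0,0],[0,0,0],[0,0,0],[0,0,0],[0,0,0]], "twist": [-1,-1,-1,-1,-1]}}

```text
time: 12.65
tool_pos: [621.2, 248.6, 139.4]
tcp_rot: [-3.139, 0.002, 1.235]
contact_force: [0.4, 0.5, -2.2]
grip_width: 22.1
finger_force: 30.0
```

Request:
{"api": "arm_command", "payload": {"gripper": [10,10,10,10,10], "dp": [[0,0,0],[0,0,0],[0,0,0],[0,0,0],[0,0,0]], "twist": [-1,-1,-0.4,0,0]}}

```text
time: 13.28
tool_pos: [622.5, 247.5, 140.9]
tcp_rot: [-3.141, 0.0, 1.439]
contact_force: [-0.2, -0.3, -1.1]
grip_width: 21.8
finger_force: 30.0
```

Request:
{"api": "arm_command", "payload": {"gripper": [10,10,10,10,10], "dp": [[0,0,0.8],[0,0,1],[0,0,1],[0,0,0.5],[0,0,0.1]], "twist": [0,0,0,0,0]}}

```text
time: 13.9
tool_pos: [622.6, 247.1, 55.6]
tcp_rot: [-3.141, 0.001, 1.44]
contact_force: [0.2, 0.0, -1.7]
grip_width: 21.5
finger_force: 30.0
```

Request:
{"api": "arm_command", "payload": {"gripper": [10,10,10,10,10], "dp": [[0,0,0.1],[0,0,0.08],[0,0,0.08],[0,0,0],[0,0,0]], "twist": [0,0,0,0,0]}}

```text
time: 14.52
tool_pos: [622.9, 247.1, 49.8]
tcp_rot: [3.141, -0.0, 1.44]
contact_force: [0.7, -0.2, -0.7]
grip_width: 21.8
finger_force: 30.0
```

Request:
{"api": "arm_command", "payload": {"gripper": [10,10,10,10,10], "dp": [[0,0,0.08],[0,0,0.08],[0,0,0.08],[0,0,0],[0,0,0]], "twist": [0,0,0,0,0]}}

```text
time: 15.15
tool_pos: [623.1, 247.2, 44.1]
tcp_rot: [3.141, -0.0, 1.44]
contact_force: [-1.1, 0.3, 5.0]
grip_width: 21.9
finger_force: 30.0
```

Request:
{"api": "arm_command", "payload": {"gripper": [10,10,10,10,10], "dp": [[-0.1,0,0.02],[-0.2,0,0],[-0.2,0,0],[-0.2,0,0],[-0.2,0,0]], "twist": [0,0,0,0,0]}}

```text
time: 15.78
tool_pos: [620.1, 224.6, 43.4]
tcp_rot: [3.141, -0.001, 1.44]
contact_force: [0.2, 3.5, 4.4]
grip_width: 21.6
finger_force: 30.0
```

```bash
python3 - <<'E'
from h import *
im=capture("scene")[:,:,::-1]; cv2.imwrite("pics/c2.png",cv2.resize(im[110:210,300:440],None,fx=5,fy=5,interpolation=cv2.INTER_CUBIC))
o=get_obs();print(o["tool_pos"],o["tcp_rot"],o["contact_force"])
E
```

```text
[620.02811144 223.95865528  43.40741052] [ 3.14113789e+00 -1.07175481e-04  1.43960620e+00] [1.00735064 2.93868619 5.26274447]
```

View pics/c2.png

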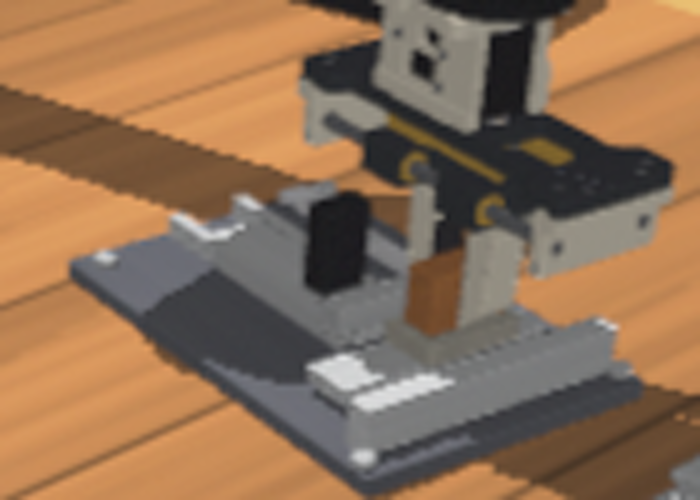

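The block is flat on the bar with its sole at about (455,335), and it is well aligned. I'll continue the rub.

Request:
{"api": "arm_command", "payload": {"gripper": [10,10,10,10,10], "dp": [[-0.2,0,0],[-0.2,0,0],[-0.2,0,0],[-0.2,0,0],[-0.2,0,0]], "twist": [0,0,0,0,0]}}

```text
time: 16.45
tool_pos: [616.8, 199.8, 43.4]
tcp_rot: [3.141, -0.0, 1.44]
contact_force: [1.0, 4.0, 5.0]
grip_width: 22.1
finger_force: 30.0
```

Request:
{"api": "arm_command", "payload": {"gripper": [10,10,10,10,10], "dp": [[-0.2,0,0],[-0.2,0,0],[-0.2,0,0],[-0.2,0,0],[-0.2,0,0]], "twist": [0,0,0,0,0]}}

```text
time: 17.08
tool_pos: [613.5, 175.1, 43.4]
tcp_rot: [3.141, -0.0, 1.44]
contact_force: [1.1, 3.6, 4.2]
grip_width: 21.5
finger_force: 30.0
```

Request:
{"api": "arm_command", "payload": {"gripper": [10,10,10,10,10], "dp": [[-0.2,0,0],[0,0,0],[0,0,0],[0,0,0],[0,0,0]], "twist": [0,0,0,0,0]}}

```text
time: 17.7
tool_pos: [612.7, 169.5, 43.3]
tcp_rot: [3.141, 0.001, 1.44]
contact_force: [0.1, 0.0, 5.2]
grip_width: 22.1
finger_force: 30.0
```

Request:
{"api": "arm_command", "payload": {"gripper": [10,10,10,10,10], "dp": [[0,0,-0.3],[0,0,-0.8],[0,0,-1],[0,0,-1],[0,0,-0.8]], "twist": [0,0,0,0,0]}}

```text
time: 18.32
tool_pos: [611.8, 169.5, 140.8]
tcp_rot: [-3.139, 0.002, 1.44]
contact_force: [-0.5, 0.2, -2.6]
grip_width: 22.3
finger_force: 30.0
```

Request:
{"api": "arm_command", "payload": {"gripper": [10,10,10,10,10], "dp": [[-0.4,-0.08,0],[-0.8,-0.08,0],[-1,-0.08,0],[-1,-0.08,0],[-1,-0.08,0]], "twist": [0,0,0,0,0]}}

```text
time: 18.95
tool_pos: [587.5, 65.2, 139.1]
tcp_rot: [-3.138, 0.001, 1.439]
contact_force: [0.4, 0.6, -0.7]
grip_width: 21.9
finger_force: 30.0
```

Request:
{"api": "arm_command", "payload": {"gripper": [10,10,10,10,10], "dp": [[-1,-0.08,0],[-1,-0.08,0],[-1,-0.08,0],[-1,-0.08,0],[-1,-0.08,0]], "twist": [0,0,0,0,0]}}

```text
time: 19.58
tool_pos: [560.9, -57.1, 139.2]
tcp_rot: [-3.138, 0.0, 1.439]
contact_force: [0.4, 0.3, -2.1]
grip_width: 21.9
finger_force: 30.0
```

Request:
{"api": "arm_command", "payload": {"gripper": [10,10,10,10,10], "dp": [[-1,-0.08,0],[-1,-0.08,0],[-1,-0.08,0],[-1,-0.08,0],[-1,-0.08,0]], "twist": [0,0,0,0,0]}}

```text
time: 20.2
tool_pos: [534.5, -179.3, 139.2]
tcp_rot: [-3.138, -0.001, 1.439]
contact_force: [0.2, 0.1, -2.3]
grip_width: 21.6
finger_force: 30.0
```

Request:
{"api": "arm_command", "payload": {"gripper": [10,10,10,10,10], "dp": [[-0.9,-0.08,0],[-0.5,-0.08,0],[-0.2,-0.08,0],[0,0,0],[0,0,0]], "twist": [0,0,0,0,0]}}

```text
time: 20.82
tool_pos: [525.6, -216.0, 140.7]
tcp_rot: [-3.141, -0.0, 1.441]
contact_force: [0.4, 0.1, -1.6]
grip_width: 21.9
finger_force: 30.0
```

Request:
{"api": "arm_command", "payload": {"gripper": [10,10,10,10,10], "dp": [[0,-0.06,0.7],[0,0,1],[0,0,1],[0,0,1],[0,0,0.6]], "twist": [0,0,0,0,0]}}

```text
time: 21.45
tool_pos: [523.9, -215.6, 32.1]
tcp_rot: [-3.14, -0.0, 1.441]
contact_force: [1.0, -0.8, -0.7]
grip_width: 21.7
finger_force: 30.0
```

Request:
{"api": "arm_command", "payload": {"gripper": [10,10,10,10,10], "dp": [[0,0,0.2],[0,0,0.15],[0,0,0.1],[0,0,0],[0,0,0]], "twist": [0,0,0,0,0]}}

```text
time: 22.08
tool_pos: [524.3, -216.6, 22.4]
tcp_rot: [3.141, 0.0, 1.44]
contact_force: [0.4, 0.8, -1.2]
grip_width: 22.0
finger_force: 30.0
```

Request:
{"api": "arm_command", "payload": {"gripper": [10,10,10,10,10], "dp": [[0,0,0.03],[0,0,0.02],[0,0,0],[0,0,0],[0,0,0]], "twist": [0,0,0,0,0]}}

```text
time: 22.7
tool_pos: [524.2, -216.6, 21.2]
tcp_rot: [3.141, 0.0, 1.44]
contact_force: [-2.1, 0.3, 4.8]
grip_width: 21.4
finger_force: 30.0
```

Request:
{"api": "arm_command", "payload": {"gripper": [24,40,60,80,91.8], "dp": [[0,0,0],[0,0,0],[0,0,0],[0,0,0],[0,0,0]], "twist": [0,0,0,0,0]}}

```text
time: 23.32
tool_pos: [524.1, -216.5, 20.7]
tcp_rot: [3.142, 0.0, 1.44]
contact_force: [0.7, -0.7, -0.6]
grip_width: 59.5
finger_force: 0.0
```

Request:
{"api": "arm_command", "payload": {"gripper": [91.8,91.8,91.8,91.8,91.8], "dp": [[0,0,-0.5],[0,0,-1],[0,0,-1],[0,0,-1],[0,0,-1]], "twist": [0,0,0,0,0]}}

```text
time: 23.95
tool_pos: [524.2, -216.5, 135.1]
tcp_rot: [3.141, 0.0, 1.44]
contact_force: [-1.0, 0.5, -0.2]
grip_width: 91.6
finger_force: 0.0
```

```bash
python3 - <<'E'
from h import *
o=get_obs(); im=capture("wrist")[:,:,::-1]; cv2.imwrite("pics/w2.png",im); print(o["tool_pos"],o["tcp_rot"])
E
```

```text
[ 524.16295965 -216.47908603  135.05602725] [3.14059915e+00 4.63851123e-04 1.44015898e+00]
```

View pics/w2.png

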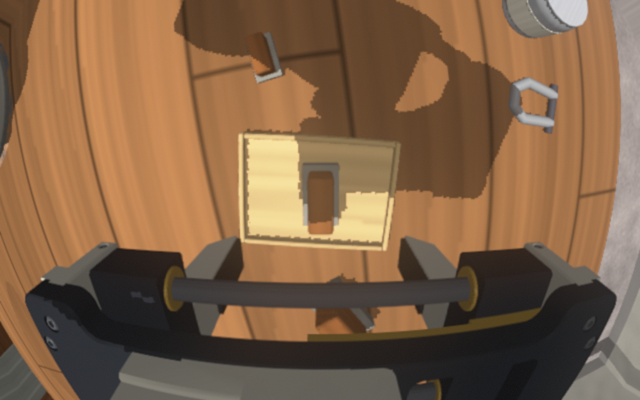

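The block lies flat in the middle of the tray at (320,200), released. Next is the handle.

Request:
{"api": "arm_command", "payload": {"gripper": [91.8,91.8,91.8,91.8,91.8], "dp": [[0.4,-0.09,0],[0.8,-0.09,0],[1,-0.09,0],[1,-0.09,0],[1,-0.09,0]], "twist": [0,0,0,0,0]}}

```text
time: 24.62
tool_pos: [525.7, -108.4, 132.1]
tcp_rot: [-3.139, -0.001, 1.441]
contact_force: [-0.5, -0.5, 0.4]
grip_width: 91.9
finger_force: 0.0
```

Request:
{"api": "arm_command", "payload": {"gripper": [91.8,91.8,91.8,91.8,91.8], "dp": [[1,-0.09,0],[1,-0.09,0],[1,-0.09,0],[1,-0.09,0],[1,-0.09,0]], "twist": [0,0,0,0,0]}}

```text
time: 25.25
tool_pos: [530.5, 16.8, 132.1]
tcp_rot: [-3.139, -0.0, 1.441]
contact_force: [0.7, -0.7, -0.0]
grip_width: 91.7
finger_force: 0.0
```

Request:
{"api": "arm_command", "payload": {"gripper": [91.8,91.8,91.8,91.8,91.8], "dp": [[1,-0.09,0],[1,-0.09,0],[1,-0.09,0],[1,-0.09,0],[1,-0.09,0]], "twist": [0,0,0,0,0]}}

```text
time: 25.88
tool_pos: [535.3, 141.9, 132.0]
tcp_rot: [-3.139, 0.0, 1.441]
contact_force: [0.1, -0.3, -0.1]
grip_width: 91.9
finger_force: 0.0
```

Request:
{"api": "arm_command", "payload": {"gripper": [91.8,91.8,91.8,91.8,91.8], "dp": [[1,-0.09,0],[1,-0.09,0],[0.8,-0.09,0],[0.4,0,0],[0,0,0]], "twist": [0,0,0,0,0]}}

```text
time: 26.5
tool_pos: [540.3, 220.6, 132.8]
tcp_rot: [-3.141, 0.0, 1.441]
contact_force: [0.4, -0.7, -1.0]
grip_width: 92.2
finger_force: 0.0
```

```bash
python3 - <<'E'
from h import *
o=get_obs(); im=capture("wrist")[:,:,::-1]; cv2.imwrite("pics/w3.png",im); print(o["tool_pos"],o["tcp_rot"])
cv2.imwrite("pics/w3c.png",cv2.resize(im[100:250,220:420],None,fx=4,fy=4,interpolation=cv2.INTER_CUBIC))
E
```

```text
[540.31301451 220.60089899 132.83600186] [-3.14116459e+00  4.34929209e-04  1.44118157e+00]
```

View pics/w3c.png

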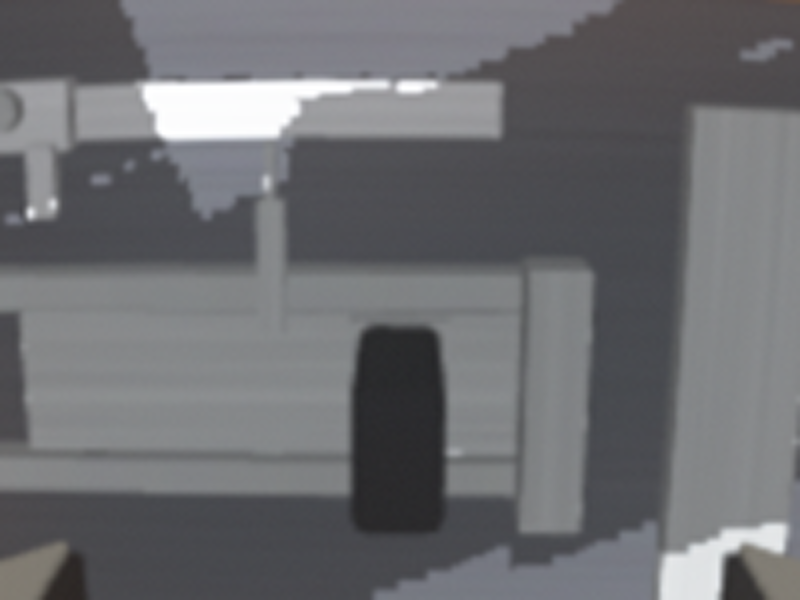

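The handle's black top spans crop columns 352-444 and rows ~400-532. The pointer is at column 271, rows 185-330, and the near prong at (41,190).

```bash
python3 - <<'E'
from h import *
o=get_obs(); R=Ro.from_euler("xyz",o["tcp_rot"]).as_matrix()
c=np.array([554,217.9]);a=np.radians(-7.4);f=np.array([np.cos(a),np.sin(a)]);l=np.array([-f[1],f[0]])
for n,p,z in(("hL",(352,480),74),("hR",(444,480),74),("hbot",(398,532),74),("hfarfoot",(400,326),22),("ptr",(272,195),27),("ptrb",(271,290),27),("prongA",(41,190),27),("seatL",(690,110),32)):
    w=wplane([np.array(p)/4-.375+[220,100]],z,o)[0]; t=(w-o["tool_pos"])@R; q=w[:2]-c
    print(n,"tool",t[:2].round(1),"jig",(q@f).round(1),(q@l).round(1))
E
```

```text
hL tool [-2.9 -8.8] jig -22.6 -2.6
hR tool [-2.9  8.5] jig -5.3 -2.6
hbot tool [-13.6  -0.2] jig -14.0 -13.3
hfarfoot tool [13.7  0.1] jig -13.7 14.0
ptr tool [ 44.2 -27.4] jig -41.1 44.5
ptrb tool [ 23.2 -28.1] jig -41.9 23.5
prongA tool [ 46.4 -78.9] jig -92.6 46.8
seatL tool [63.9 61.4] jig 47.7 64.1
```

Request:
{"api": "arm_command", "payload": {"gripper": [91.8,91.8,91.8,91.8,91.8], "dp": [[0,0,0.7],[0,0,1],[0,0,1],[0,0,0.6],[0,0,0.28]], "twist": [0,0,0,0,0]}}

```text
time: 27.18
tool_pos: [540.5, 219.5, 43.1]
tcp_rot: [-3.141, 0.0, 1.439]
contact_force: [0.2, 0.3, -0.1]
grip_width: 91.8
finger_force: 0.0
```

Request:
{"api": "arm_command", "payload": {"gripper": [70,50,35,25,5], "dp": [[0,0,0],[0,0,0],[0,0,0],[0,0,0],[0,0,0]], "twist": [0,0,0,0,0]}}

```text
time: 27.8
tool_pos: [540.7, 220.2, 43.9]
tcp_rot: [3.141, -0.0, 1.44]
contact_force: [-0.1, 1.0, 0.0]
grip_width: 46.7
finger_force: 0.0
```

Request:
{"api": "arm_command", "payload": {"gripper": [5,5,5,5,5], "dp": [[0,0,0],[0,0,0],[0,0,0],[0,0,0],[0,0,0]], "twist": [0,0,0,0,0]}}

```text
time: 28.42
tool_pos: [539.3, 220.2, 43.6]
tcp_rot: [-3.139, 0.001, 1.44]
contact_force: [-5.3, 1.0, 3.6]
grip_width: 17.9
finger_force: 30.0
```

Request:
{"api": "arm_command", "payload": {"gripper": [5,5,5,5,5], "dp": [[0,-0.1,0],[0,-0.2,0],[0,-0.2,0],[0,-0.2,0],[0,-0.2,0]], "twist": [0,0,0,0,0]}}

```text
time: 29.05
tool_pos: [519.9, 222.9, 43.6]
tcp_rot: [3.138, -0.001, 1.44]
contact_force: [6.7, -0.7, -6.3]
grip_width: 17.7
finger_force: 30.0
```

Request:
{"api": "arm_command", "payload": {"gripper": [5,5,5,5,5], "dp": [[0,-0.2,0],[0,-0.2,0],[0,-0.2,0],[0,-0.2,0],[0,-0.2,0]], "twist": [0,0,0,0,0]}}

```text
time: 29.68
tool_pos: [495.9, 226.2, 43.6]
tcp_rot: [3.137, -0.001, 1.44]
contact_force: [10.1, -1.3, -8.3]
grip_width: 17.5
finger_force: 30.0
```

Request:
{"api": "arm_command", "payload": {"gripper": [5,5,5,5,5], "dp": [[0,-0.2,0],[0,-0.1,0],[0,-0.05,0],[0,0,0],[0,0,0]], "twist": [0,0,0,0,0]}}

```text
time: 30.3
tool_pos: [487.4, 227.4, 43.6]
tcp_rot: [3.137, -0.001, 1.44]
contact_force: [9.6, 0.2, -8.7]
grip_width: 18.0
finger_force: 30.0
```

```bash
python3 - <<'E'
from h import *
o=get_obs(); print(o["tool_pos"],o["contact_force"],o["grip_width"])
w=capture("wrist")[:,:,::-1]; t=capture("top")[:,:,::-1]
cv2.imwrite("pics/w4.png",w)
cv2.imwrite("pics/t4.png",t)
a=cv2.resize(w[0:220,180:380],(500,550),interpolation=cv2.INTER_CUBIC)
b=cv2.resize(t[220:300,120:180],(300,400),interpolation=cv2.INTER_CUBIC)
O=np.zeros((550,800,3),np.uint8);O[:,:500]=a;O[:400,500:]=b;cv2.imwrite("pics/c4.png",O)
E
```

```text
[487.3835939  227.41096769  43.60245586] [ 9.64060428  0.23267583 -8.71879036] 18.0296203377502
```

View pics/c4.png

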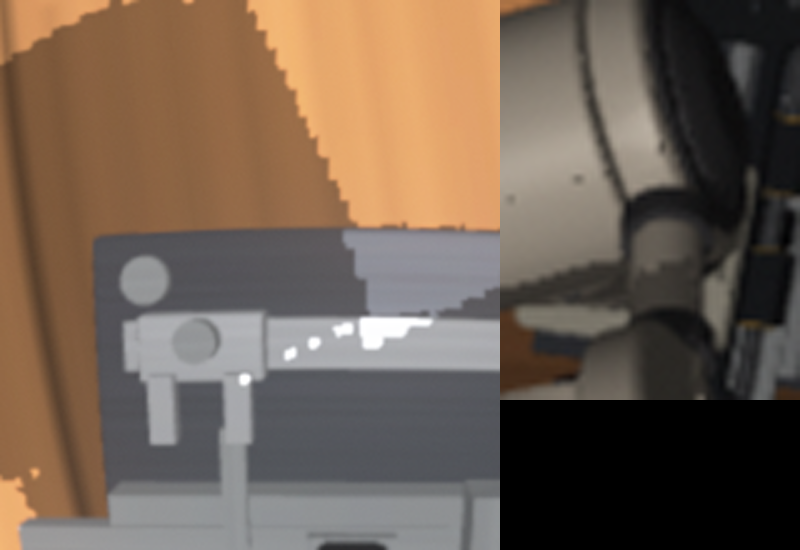

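The wrist view shows the pointer at column 233 and the prongs at 162 and 238, so the middle is near 202. About 6.5 mm more pull is needed.

Request:
{"api": "arm_command", "payload": {"gripper": [5,5,5,5,5], "dp": [[0,-0.1,0],[0,-0.1,0],[0,-0.06,0],[0,0,0],[0,0,0]], "twist": [0,0,0,0,0]}}

```text
time: 31.02
tool_pos: [481.2, 228.3, 43.6]
tcp_rot: [3.136, -0.001, 1.44]
contact_force: [10.6, 0.1, -8.4]
grip_width: 17.9
finger_force: 30.0
```

```bash
python3 - <<'E'
from h import *
o=get_obs(); print(o["tool_pos"],o["contact_force"],o["grip_width"],o["tcp_rot"])
w=capture("wrist")[:,:,::-1]
cv2.imwrite("pics/c5.png",cv2.resize(w[100:225,200:350],(720,600),interpolation=cv2.INTER_CUBIC))
E
```

```text
[481.22755092 228.26055466  43.6240736 ] [10.62360465  0.10302526 -8.35145934] 17.866523375975 [ 3.13625569e+00 -1.41689027e-03  1.43963594e+00]
```

View pics/c5.png

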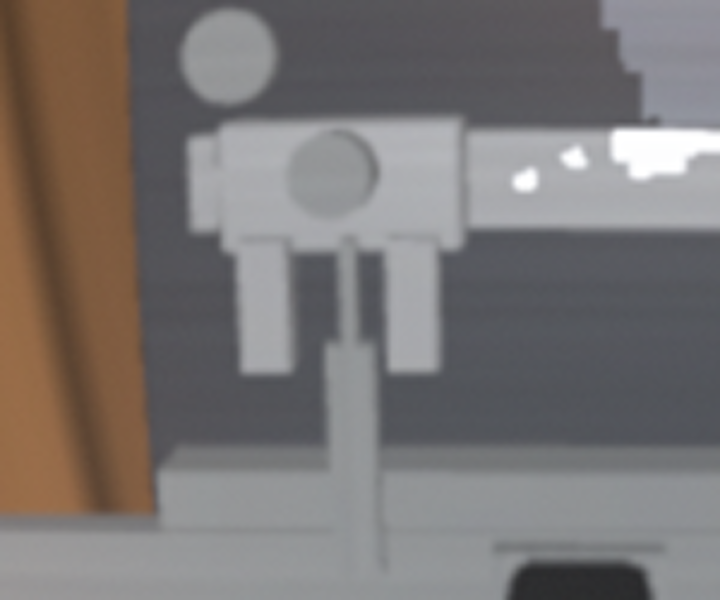

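The narrow pointer tip (column 347) stands between the prongs, whose gap runs from 293 to 386, about 1 mm off the middle. I'll hold, then hand in.

Request:
{"api": "arm_command", "payload": {"gripper": [5,5,5,5,5], "dp": [[0,-0.02,0],[0,0,0],[0,0,0],[0,0,0],[0,0,0]], "twist": [0,0,0,0,0]}}

```text
time: 31.7
tool_pos: [480.9, 228.3, 43.6]
tcp_rot: [3.136, -0.001, 1.44]
contact_force: [10.7, -0.9, -9.4]
grip_width: 17.7
finger_force: 30.0
```

Request:
{"api": "arm_command", "payload": {"gripper": [5,5,5,5,5], "dp": [[0,0,0],[0,0,0],[0,0,0],[0,0,0],[0,0,0]], "twist": [0,0,0,0,0]}}

```text
time: 32.33
tool_pos: [480.9, 228.3, 43.6]
tcp_rot: [3.136, -0.002, 1.44]
contact_force: [11.6, -0.9, -9.5]
grip_width: 17.8
finger_force: 30.0
```

```bash
python3 -c "
from plant import *
print(close_job())"
```

```text
the job is handed in; nothing more can be done
None
```

The job is handed in at about 32 s, with no verdict returned: the block was rubbed along the whole bar at about 7 N and released flat in its tray, and the gripper is still holding the slide with the pointer about 1 mm off mid-gap.

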